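# Hang the sample board on the drying rail

## Task

Two small plywood boards stand in the grooved stand; take the one with the steel shoe on its back and hang it on the drying rail by entering the shoe at the rail's open end and sliding it along. Push it gently on, past the spring catch, until you feel the inner stop and the catch has snapped out again behind the shoe, then let go; the stop is clamped in a different place each time. Do not ram the rail, and leave the plain board, the paint can, the tumbler and the brush where they are.

Things in the scene. Friction and masses are not known exactly. Their poses are not given: they have to be found in the camera images.
- hanger: Plywood sample board with a steel shoe on its back, about 0.2 kg. Origin: centre of the board's underside; z up, y along its width, x through its thickness to the back (shoe side). 12 mm thick, 80 mm wide up to z = 100 mm, above that a central tab 40 mm wide up to z = 152. At the start it stands in one of the stand's grooves, underside 10 mm above the table, its back towards the stand's +x.
- hanger_shoe (a point): Centre of the steel shoe, at (34, 0, 90) mm in the hanger's frame: a block 80 mm long (y), 8 mm thick (x), 30 mm high, its ends rounded with 4 mm radius. A neck 40 mm wide (y) and 10 mm high joins it to the board's back.
- hanger_tab (a point): Where to pinch the board from above, across its 12 mm thickness (x): (0, 0, 138) mm in the hanger's frame, 14 mm below the tab's top.
- rail: Fixed aluminium rail, a C-channel from y = -113 to 113 mm, closed at -y, on wooden legs. Origin on the table under its middle. Slot (16 mm high, for the neck) faces -x, the robot's side. Outside x = -8 to 9, z = 134 to 176 mm; inside 33 mm high, 10.4 mm deep: the shoe has 1.5 mm play up and down and 1.2 mm in depth either way. The board travels 20 mm in front of the slot. Foot behind it 8 mm high.
- rail_mouth (a point): Centre of the channel at its open end, (0, 113, 155) mm in the rail's frame. The shoe enters here moving in the rail's -y direction, hanger's axes parallel to the rail's.
- rail_end (a point): Shoe centre if it were pushed as deep as the rail could ever allow: (0, -67, 155) mm in the rail's frame. The adjustable inner stop is clamped somewhere 0 to 55 mm before that (the shoe's final centre is at y = -67 to -12 mm); its place is not measured and must be felt: a hard stop. A push of 10 to 15 N suffices; over 25 N is ramming.
- catch (a joint): Spring catch, a roller through the rail's back wall, black knob behind it; it is clamped along with the stop, 84 mm before the stop's face. Metres: 0 = sprung out into the channel, 0.0015 to 0.004 while the shoe holds it back; passing it takes some 4 to 10 N along the rail. It snaps back to about 0 behind the 80 mm shoe in the last 2 to 3 mm before the stop.
- stand: Fixed wooden stand 130 x 90 mm, 36 mm high, with two grooves along its y at x = -42 and +42 mm, 14 mm wide, 26 mm deep. Origin: centre of its underside on the table. A board in it may lean a few degrees.
- plain_board: The other board in the stand, same plywood outline, without shoe or neck; origin centre of its underside. To be left alone.
- paint_can: Bystander: closed steel can, 100 mm diameter, 115 mm high; origin centre of its underside.
- tumbler: Bystander: dark steel tumbler, 80 mm rim diameter, 150 mm high; origin centre of its underside.
- brush: Bystander: paint brush lying on the table; origin at its middle.
- push_edge (a point): On the board's trailing +y edge, (0, 40, 80) mm in the hanger's frame: where shut fingertips can push it along the rail towards -y, in front of the slot. The straight edge runs from z = 0 to 100 mm.
- shelf_edge (a point): Mid-front point of the shelf over the closed end, at (-34, -75, 236) mm in the rail's frame, on its underside. The shelf covers x = -70 to 50, y = -168 to -75 mm, 14 mm thick, with a 57 mm high jar on it. A hand that holds the tab often strikes it before the shoe is at the stop: let go earlier, the shoe stays in the channel, and push the board's trailing edge instead.

How it is judged:
By the outcome, as a careful person would: the job done as asked, in the order asked, and still so for the second after the job is handed in, with the robot touching nothing.
It also fails if it takes over 67 s, if anything falls off the work surface, if the arm or the gripper's body presses on something with over 40 N, if the wrist force passes 120 N, or if a joint passes its speed limit or range.

## Robot

A 6-joint arm with a two-finger parallel gripper is mounted at the origin on the work surface. World frame = base frame: x ahead of the robot, y to its left, z up, the work surface at z = 0. Lengths are in m, angles in rad, forces in N, time in s.
With the tool pointing down it reaches from about 0.375 to 0.975 m from the base axis. Payload 3.8 kg.
Tool frame: the origin (TCP) lies midway between the tips of the shut fingers; the grasp point (between the pads) lies 19 mm behind it (grip_point_offset is the distance from the TCP to the grasp point, in m); z points along the fingers, y is the line along which they close (so a half turn about z gives the same grasp; the last joint's range is limited). The gripper opens to 85 mm and grips with 20 to 120 N. Pads are 22 mm wide; open, the fingers measure 114 mm over their backs; the gripper's body (76 mm by 85 mm) begins 54 mm behind the grasp point. The pads swing forward as they close: fully open they stand 13 mm farther back than shut.
Start: joints at [1.283, 0.264, 1.604, -0, 1.274, -0.037], TCP at [0.168, 0.654, 0.231] pointing down, gripper open.
Joint ranges: [-2.63, 2.63], [-0.94, 2.18], [0.31, 2.57], [-1.31, 4.45], [0, 2.66], [-2.55, 2.55]. Speed limits (rad/s): [2.57, 2.57, 3.14, 3.14, 3.14, 3.14].

## Interface

Orientations are given as a unit quaternion [w, x, y, z].
In Python, from bench import * gives the robot as it stands. Calls block until the motion is done:
- move_pose(position, orientation): joint-space move of the TCP to a pose.
- move_straight(position, rotation=None, speed=0.15, stop_force=None): straight line of the TCP; rotation=None keeps the orientation; speed is the mean speed in m/s. With stop_force (N) it stops when the force on the tool has changed by that much, and returns True; else False.
- move_j(angles): joint-space move.
- move_gripper(opening, strength=None): opening from 0.0 (shut) to 1.0 (fully open); strength is the grip in N (None keeps the last); returns when the fingers have stopped.
- pause(seconds).
- solve_ik(position, orientation): joint angles nearest the present ones, or None.
- get_obs(): the state.
- camera(name): name is "side" or "top"; returns the picture (480x640x3 uint8, blue, green, red); there is no depth.
- camera_model(name): a dict with "fx", "fy", "cx", "cy" (pixels), "xyz" and "orientation" of the camera in the world. Camera axes: x right, y down, z forward; pixel columns grow to the right and rows downward; lengths in m; the calibration is good to about 2 mm. A picture is of the moment at which its call begins. camera_model takes no time and is no camera call.
A pose or a line that the arm cannot do raises IKError and nothing moves.
- job_done(): hands the job in; it is judged then, once.
The state is a dict: "time": time; "joints": joint angles; "joint_velocities": joint speeds; "joint_torque": joint torques, N m; "tool_pos": TCP position; "orientation": TCP orientation; "force": force on the tool from outside, world axes, zero at the start; "wrist_torque": the same for the moment, N m; "gripper_width": opening from 0.0 (shut) to 1.0 (fully open); "grip_force": force on a finger pad.
Only numpy, scipy, OpenCV 4.12 (cv2) and the standard library are available. Lean on these libraries where they do the work, as an engineer would, in place of code of your own. Each camera call takes 0.05 s, during which the arm holds its last target. There are 200 camera calls.

## Working session

There is one attempt and no reset: what is moved stays moved. The work goes in short steps, each a Python script; the robot and the scene stay as the last script left them, time stands still between calls to the robot, and variables do not carry over. Pictures are saved under pics/ and viewed, at most 10 in all, crops included, and the job is handed in when it is done.

```bash
mkdir -p pics; python3 - <<'E'
from bench import *
import cv2
for n in("top","side"):
    cv2.imwrite(f"pics/{n}0.png",camera(n)); print(camera_model(n))
o=get_obs();print(o['time'],o['orientation'],o['force'])
E
ls
```

```text
{'fx': 468.35971852773775, 'fy': 468.35971852773775, 'cx': 314.913072880252, 'cy': 240.3931886581797, 'xyz': array([0.40481988, 0.0374599 , 1.26693812]), 'orientation': array([ 0.05058711, -0.70090734,  0.70964587, -0.05072072])}
{'fx': 511.37228842195117, 'fy': 511.37228842195117, 'cx': 322.23278625501064, 'cy': 244.37741587288406, 'xyz': array([0.30667401, 0.70150251, 0.85293495]), 'orientation': array([ 0.06830634, -0.13459871,  0.91038109, -0.38525797])}
0.1 [-1.76262868e-04  1.25074941e-01  9.92146799e-01 -9.77962815e-04] [ 0.64871724 -0.36133113 -0.22786077]
pics
```

View pics/top0.png

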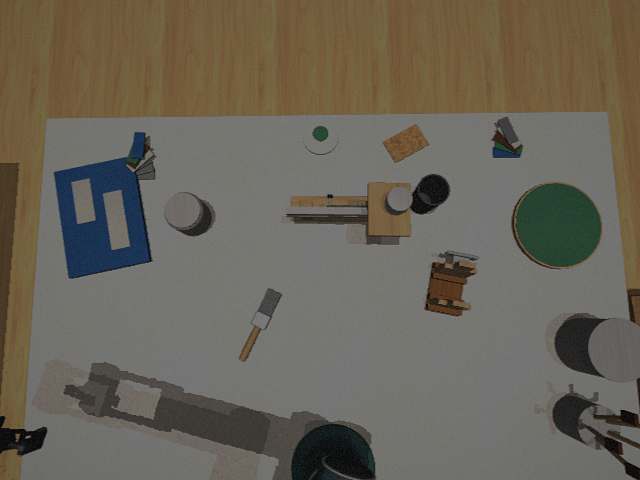

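View pics/side0.png

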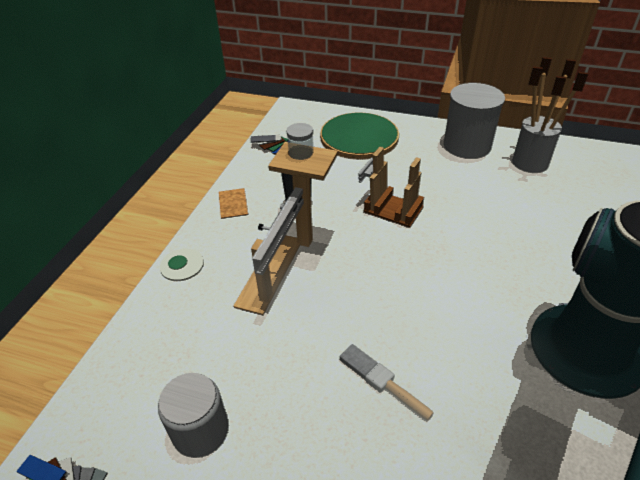

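The top view (image up is +x, left is +y) shows the rail at about (327,210) with its open end at the left (287,212) and the shelf at (390,210). The stand is at (450,290). The hanger is in the far groove, with its steel shoe at (460,256). I'll zoom in on these.

```bash
python3 - <<'E'
import cv2,numpy as np
t=cv2.imread('pics/top0.png');s=cv2.imread('pics/side0.png')
def c(i,x,y,w,h,k):return cv2.convertScaleAbs(cv2.resize(i[y:y+h,x:x+w],(w*k,h*k),interpolation=cv2.INTER_CUBIC),alpha=1.5)
a=c(t,415,240,75,85,5);b=c(s,350,140,80,90,5)
cv2.imwrite('pics/z1.png',np.hstack([cv2.copyMakeBorder(a,0,25,0,0,0),b]))
a=c(t,275,175,150,75,4);b=c(s,225,170,110,150,4)
cv2.imwrite('pics/z2.png',a);cv2.imwrite('pics/z3.png',b)
E
```

```text
(no output)
```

View pics/z1.png

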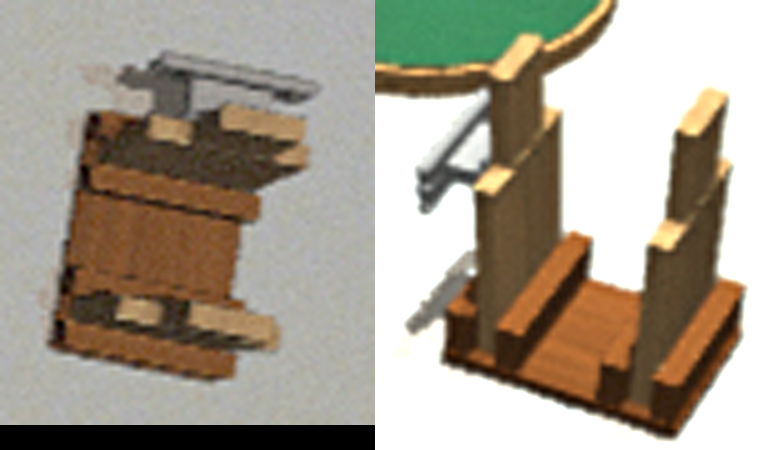

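View pics/z2.png

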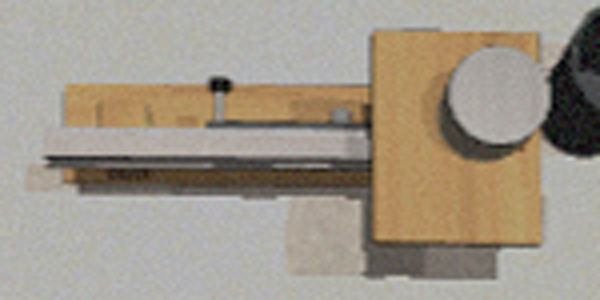

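View pics/z3.png

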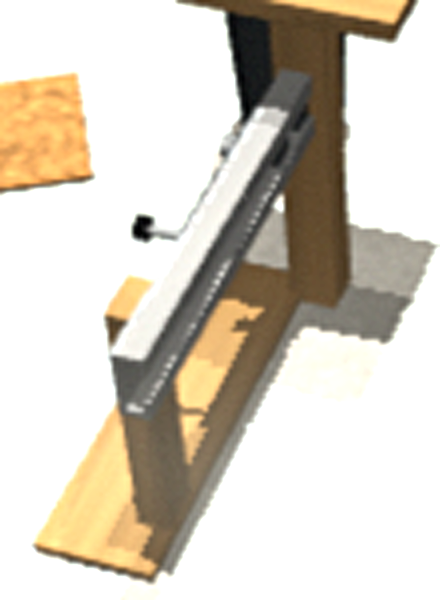

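The zooms show the shoe on the hanger's back (top-view pixels about 446–478, row 251–260). The hanger's tab top is at about (467,264). The rail's open end is at about (286,210) in the top view and (253,258) in the side view. The catch knob is behind the rail at (330,196). Next I'll triangulate from masks.

```bash
cat > h.py <<'E'
import cv2,numpy as np
from scipy.spatial.transform import Rotation as R
from bench import *
def ray(n,uv):
    m=camera_model(n);w,x,y,z=m['orientation']
    d=R.from_quat([x,y,z,w]).apply([(uv[0]-m['cx'])/m['fx'],(uv[1]-m['cy'])/m['fy'],1.])
    return np.array(m['xyz']),d
def onz(n,uv,z):
    c,d=ray(n,uv);return c+d*(z-c[2])/d[2]
def tri(a,b):
    c1,d1=ray('top',a);c2,d2=ray('side',b)
    s=np.linalg.lstsq(np.c_[d1,-d2],c2-c1,rcond=None)[0]
    p,q=c1+s[0]*d1,c2+s[1]*d2
    return (p+q)/2,np.linalg.norm(p-q)
E
python3 - <<'E'
from h import *
np.set_printoptions(precision=4,suppress=True)
t=cv2.imread('pics/top0.png');s=cv2.imread('pics/side0.png')
for n,im,(x,y,w,h) in(('top',t,(415,240,75,85)),('side',s,(405,215-75,1,1)),('side',s,(365,140,65,75))):
    c=im[y:y+h,x:x+w].astype(int)
    m=((c[...,2]>(130 if n=='top' else 135))&(c[...,2]-c[...,0]>45)).astype(np.uint8)
    k,l,st,ce=cv2.connectedComponentsWithStats(m,connectivity=4)
    for i in range(1,k):
        if st[i,4]>5:
            pts=np.argwhere(l==i)[:,::-1].astype(np.float32)
            print(n,st[i,4],ce[i]+[x,y],cv2.minAreaRect(pts)[1:], [onz(n,ce[i]+[x,y],z)[:2] for z in(.11,.162)])
# rail edges in top, by column gradient
g=cv2.GaussianBlur(cv2.cvtColor(t,cv2.COLOR_BGR2GRAY),(0,0),.7).astype(float)
for col in (290,300,310,320,330,340,350,360):
    print(col,g[200:218,col].astype(int))
print(g[210,280:294].astype(int))
# tab/shoe corners by eye
for nm,a,b in(('tabC',(467.4,264.4),(350+141/5,140+61/5)),):
    print(nm,tri(a,b))
for p in((415+158/5,240+58/5),(415+317/5,240+90/5)):print('shoe',onz('top',p,.115))
for p in((286.25,206.75),(286.25,214.25),(275+372/4,175+30/4),(275+372/4,175+242/4)):print(onz('top',p,.176),onz('top',p,.25))
print(tri((286.25,206.75),(225+112/4,170+352/4)))
E
```

```text
side 18 [392.3889 143.7222] ((1.4142134189605713, 10.60660171508789), 45.0) [array([ 0.4874, -0.4433]), array([ 0.4748, -0.3632])]
side 47 [376.7234 151.1702] ((5.813776969909668, 16.099689483642578), 63.43495178222656) [array([ 0.519 , -0.3986]), array([ 0.5042, -0.3216])]
side 48 [415.     161.7083] ((4.400000095367432, 10.600000381469727), 36.869895935058594) [array([ 0.4167, -0.3785]), array([ 0.409 , -0.3029])]
side 8 [384.625 162.25 ] ((2.1213202476501465, 2.8284268379211426), 45.0) [array([ 0.489 , -0.3559]), array([ 0.4763, -0.2818])]
side 22 [373.1364 175.5909] ((3.535533905029297, 6.363960266113281), 45.0) [array([ 0.5038, -0.2937]), array([ 0.49 , -0.224])]
side 24 [407.8333 186.625 ] ((3.535533905029297, 6.363960266113281), 45.0) [array([ 0.4153, -0.2733]), array([ 0.4077, -0.2051])]
290 [106 106 106 106 107 107 109 113 116 115 113 113 112  94  52  50  63  83]
300 [ 93  88  87  87  88  91  97 110 114 114 115 115 114  97  56  55  63  52]
310 [ 97  97  98  98  99 102 106 113 116 115 116 116 115 101  64  58  63  41]
320 [101 100 100  98  91  91  97 110 114 116 116 115 116 101  65  58  65  50]
330 [ 96  96  95  95  89  69  68  98 113 113 113 115 115 101  64  48  47  43]
340 [ 97  98 100 100  93  71  68  97 113 113 113 114 114 105  75  51  45  43]
350 [ 88  87  88  87  81  69  70  97 114 113 112 113 113 105  76  61  67  49]
360 [ 87  84  85  87  83  69  61  83 107 111 109 110 110 104  80  52  46  40]
[120 120 119 118 119 117 114 114 113 112 113 113 113 115]
tabC (array([ 0.5021, -0.3255,  0.1571]), np.float64(0.0017431784811545122))
shoe [ 0.539  -0.2895  0.115 ]
shoe [ 0.5222 -0.3672  0.115 ]
[0.644  0.1034 0.176 ] [0.6278 0.099  0.25  ]
[0.6258 0.1035 0.176 ] [0.6109 0.099  0.25  ]
[ 0.7009 -0.0926  0.176 ] [ 0.6808 -0.0838  0.25  ]
[ 0.5724 -0.089   0.176 ] [ 0.5611 -0.0804  0.25  ]
(array([0.6441, 0.1035, 0.1733]), np.float64(0.0009132239405916693))
```

```bash
python3 - <<'E'
from h import *
np.set_printoptions(precision=4,suppress=True)
t=cv2.imread('pics/top0.png')
x,y,w,h=415,240,75,85
c=t[y:y+h,x:x+w].astype(int)
m=((c[...,2]>105)&(c[...,2]-c[...,0]>25)).astype(np.uint8)
k,l,st,ce=cv2.connectedComponentsWithStats(m,connectivity=4)
for i in range(1,k):
    if st[i,4]>5:
        print(st[i],ce[i]+[x,y],[onz('top',ce[i]+[x,y],z)[:2] for z in(.11,.162)])
print(c[10:32,50,2],c[10:32,50,0])  # column 465 through shoe & tab
print(c[5:32,34,2])  # column 449
for p in((290,213.2),(310,213.4),(330,213.45),(350,213.7),(360,213.75)):print('front',onz('top',p,.176)[:2])
for p in((290,205.8),(340,206.7)):print('back',onz('top',p,.176)[:2])
print('shelf',[onz('top',p,.250)[:2] for p in((368.2,182.6),(368.2,235.6),(410,182.6),(410,236))])
# brush, can, tumbler
for n,p,z in(('can',(184,211),.115),('tum',(432,190),.15),('brushA',(274,290),.01),('brushB',(243,359),.01)):print(n,onz('top',p,z)[:2])
E
```

```text
[45 21 16  7 72] [467.4583 264.2361] [array([ 0.5075, -0.3409]), array([ 0.5029, -0.3239])]
[30 23  7  6 26] [448.2692 265.5769] [array([ 0.5048, -0.2932]), array([ 0.5003, -0.2783])]
[55 29  7  4 18] [473.3889 270.7778] [array([ 0.4911, -0.3546]), array([ 0.4872, -0.337 ])]
[24 60  7  5 28] [442.1429 301.9286] [array([ 0.4157, -0.2735]), array([ 0.4152, -0.2595])]
[38 61 18  7 75] [461.6667 304.    ] [array([ 0.4101, -0.321 ]), array([ 0.4099, -0.3049])]
[118 118 122 107  89 110  80  42 112 108 106  83 113 110 111 112 106  44
  50  54  52  55] [117 120 119 103  86 105  77  38 107 103 104  72  64  62  62  65  65  27
  30  36  34  33]
[117 116 118 117 121 100  97 109  75  46  42  58  63  62  62  62  60  62
  73 121 122 124 118  60  48  51  51]
front [0.6283 0.0946]
front [0.6272 0.0471]
front [ 0.6265 -0.0003]
front [ 0.6253 -0.0478]
front [ 0.6249 -0.0715]
back [0.6462 0.0945]
back [ 0.6425 -0.0244]
shelf [array([ 0.6806, -0.0843]), array([ 0.5608, -0.0808]), array([ 0.6794, -0.1776]), array([ 0.5588, -0.1726])]
can [0.6497 0.3636]
tum [ 0.6871 -0.2518]
brushA [0.4538 0.147 ]
brushB [0.2752 0.2281]
```

```bash
cat >> h.py <<'E'
def q(yaw):  # tool down, closing line along yaw
    a,b=np.cos(yaw),np.sin(yaw)
    v=R.from_matrix(np.c_[[-b,a,0],[a,b,0],[0,0,-1]]).as_quat()
    return np.r_[v[3],v[:3]]
def say(*k):
    o=get_obs();print(*k,'t',round(o['time'],2),'p',np.round(o['tool_pos'],4),'F',np.round(o['force'],1),'M',np.round(o['wrist_torque'],2),'w',round(o['gripper_width'],3),'g',np.round(o['grip_force'],1))
def snap(n,f,c=None,k=4):
    i=camera(n);cv2.imwrite(f'pics/{f}_full.png',i)
    if c: x,y,w,h=c;i=cv2.resize(i[y:y+h,x:x+w],None,fx=k,fy=k,interpolation=cv2.INTER_CUBIC)
    cv2.imwrite(f'pics/{f}.png',cv2.convertScaleAbs(i,alpha=1.6))
E
python3 - <<'E'
from h import *
Y=-.205
move_pose([.43,.03,.27],q(-.1)); say()
move_pose([.502,-.3237,.24],q(Y))
move_gripper(.6)
print(move_straight([.502,-.3237,.129],speed=.1,stop_force=6)); say('down')
move_gripper(0,30); say('grip')
snap('top','g1',(415,220,80,110),3)
a=cv2.imread('pics/g1.png');snap('side','g2',(340,90,110,110),3);b=cv2.imread('pics/g2.png')
cv2.imwrite('pics/g.png',np.hstack([a,b]))
E
```

```text
t 2.51 p [0.4302 0.0306 0.27  ] F [-0.2  0.2  0.6] M [-0.02 -0.02 -0.03] w 0.997 g 0.0
False
down t 5.56 p [ 0.5026 -0.3241  0.1299] F [ 0.9 -0.1 -0. ] M [-0.01 -0.01 -0.03] w 0.601 g 0.0
grip t 6.01 p [ 0.5002 -0.3235  0.1298] F [-5.7  1.1  7.9] M [ 0.3   1.64 -0.01] w 0.153 g 29.2
```

View pics/g.png

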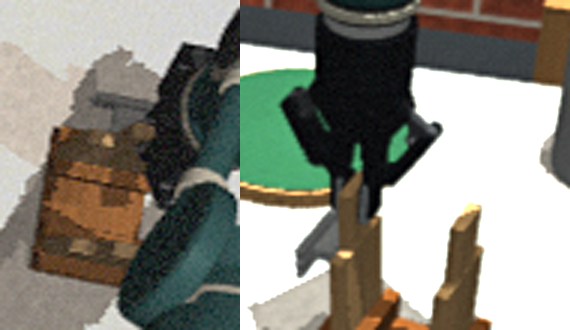

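The gripper holds the tab squarely (opening 13 mm; fingers on the tab at about (350,205) in the side crop), and the plain board is untouched. I'll lift it and carry it to in front of the mouth.

```bash
python3 - <<'E'
from h import *
move_gripper(0,60)
move_straight([.502,-.3237,.25],speed=.12); say('lift')
move_straight([.44,-.02,.25],q(-.026),speed=.25)
move_straight([.54,.20,.25],speed=.25)
rx=np.array([np.cos(-.026),np.sin(-.026)])
ry=np.array([-rx[1],rx[0]]); M=np.array([.637,.1034])
p=M+ry*.070-rx*.034
move_straight([*p,.184],speed=.15); pause(.3); say('pre')
snap('top','p1',(230,170,140,75),4)
a=cv2.imread('pics/p1.png');snap('side','p2',(190,170,140,150),4);
E
```

```text
lift t 7.48 p [ 0.5014 -0.3233  0.2486] F [-0.6 -0.1 -2.7] M [ 0.06  0.04 -0.05] w 0.129 g 59.0
pre t 11.08 p [0.6049 0.1747 0.185 ] F [-0.7  0.1 -2.7] M [-0.01  0.01  0.02] w 0.133 g 59.1
```

View pics/p1.png

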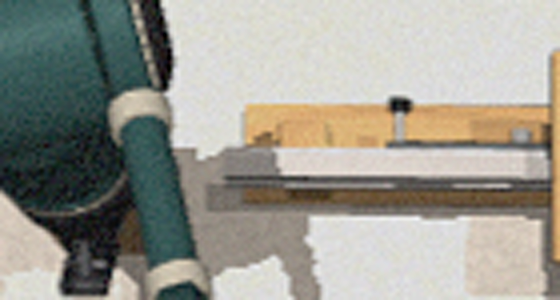

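View pics/p2.png

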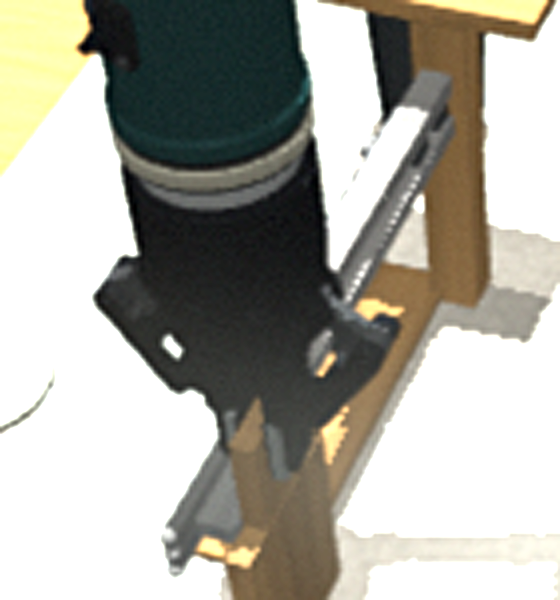

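The side view shows the board held upright, with its shoe (trailing end at crop (175,550)) parallel to the rail and in line with the channel. In the top view the arm hides it. I'll enter gently, feeling the force.

```bash
cat >> h.py <<'E'
yaw=-.026
rx=np.array([np.cos(yaw),np.sin(yaw)]);ry=np.array([-rx[1],rx[0]]);M=np.array([.637,.1034])
def P(y,dx=0,z=.184):  # board centre at rail y (mm), lateral correction mm
    p=M+ry*(y-113)/1e3+rx*(dx-34)/1e3
    return [*p,z]
E
python3 - <<'E'
from h import *
for y in (150,145,140,130,120):
    s=move_straight(P(y),speed=.04,stop_force=7); say(y,s)
    if s: break
E
```

```text
150 False t 12.16 p [0.6039 0.1412 0.184 ] F [-1.2 -0.4 -2.3] M [-0.12  0.19 -0.08] w 0.13 g 59.2
145 False t 12.43 p [0.6037 0.136  0.184 ] F [-1.7 -0.4 -1.8] M [-0.15  0.24 -0.08] w 0.134 g 59.4
140 False t 12.71 p [0.6036 0.1309 0.1841] F [-2.6  0.2 -1.1] M [-0.18  0.31 -0.07] w 0.131 g 59.5
130 False t 13.11 p [0.6033 0.1206 0.184 ] F [-3.8 -0.7  0.6] M [-0.3   0.54 -0.12] w 0.133 g 59.6
120 False t 13.51 p [0.6031 0.1107 0.1841] F [-4.2 -0.5  1.8] M [-0.16  0.68 -0.01] w 0.131 g 59.8
```

```bash
python3 - <<'E'
from h import *
dx,z=-1.0,.1855
for y in (110,95,80,70,60,50):
    s=move_straight(P(y,dx,z),speed=.05,stop_force=12); say(y,s,round(dx,2),round(z,4))
    if s: break
    F=get_obs()['force']
    dx+=float(np.clip(.15*F[0],-.7,.7)); z-=float(np.clip(-.00015*(F[2]+2.5),-.0006,.0006))
E
```

```text
110 False -1.0 0.1855 t 13.86 p [0.6024 0.1007 0.1853] F [-0.7  0.2 -2.8] M [ 0.   -0.02 -0.  ] w 0.132 g 59.0
95 False -1.11 0.1855 t 14.31 p [0.6015 0.086  0.1854] F [ 0.2  0.8 -2.5] M [ 0.01 -0.01  0.01] w 0.129 g 59.0
80 False -1.08 0.1855 t 14.76 p [0.6011 0.071  0.1855] F [-0.3  0.5 -3.2] M [-0.    0.03 -0.02] w 0.126 g 59.0
70 False -1.13 0.1854 t 15.11 p [0.6008 0.061  0.1853] F [-0.1 -0.  -2.1] M [-0.02 -0.   -0.07] w 0.128 g 59.0
60 False -1.14 0.1854 t 15.46 p [0.6005 0.051  0.1854] F [-0.1 -0.1 -1.8] M [-0.01  0.02  0.03] w 0.132 g 59.0
50 False -1.16 0.1855 t 15.81 p [0.5994 0.0409 0.1851] F [-2.5 -0.5 -2.2] M [ 0.03  0.51 -0.09] w 0.13 g 59.1
```

```bash
python3 - <<'E'
from h import *
for y in (40,25,10,0,-8):
    s=move_straight(P(y,-1.2,.1855),speed=.04,stop_force=14); say(y,s)
    if s: break
E
```

```text
40 False t 16.21 p [0.5993 0.0306 0.1852] F [-3.1 -0.7 -2.1] M [-0.22  0.84 -0.14] w 0.129 g 59.1
25 False t 16.73 p [0.5994 0.0156 0.1854] F [-3.9 -2.3 -2.9] M [-0.22  0.91 -0.07] w 0.129 g 59.2
10 False t 17.26 p [0.5991 0.0006 0.1855] F [-4.1 -0.4 -2.6] M [-0.28  0.91 -0.05] w 0.131 g 59.2
0 False t 17.66 p [ 0.5989 -0.0093  0.1855] F [-4.3 -1.9 -2.6] M [-0.26  0.91  0.03] w 0.133 g 59.2
-8 False t 18.01 p [ 0.5987 -0.0173  0.1855] F [-3.7 -0.7 -2.3] M [-0.24  0.95  0.05] w 0.131 g 59.2
```

```bash
python3 - <<'E'
from h import *
move_gripper(.4); say('rel')
move_straight(P(-8,-1.2,.25),speed=.12)
move_straight(P(62,-1.2,.25),speed=.15); move_gripper(0,40)
move_straight(P(62,-1.2,.153),speed=.12,stop_force=6); say('down')
snap('side','r2',(190,120,170,150),4)
E
```

```text
rel t 18.36 p [ 0.6001 -0.0165  0.1867] F [-0.5 -0.4  0.7] M [-0.05 -0.03  0.03] w 0.398 g 0.0
down t 21.05 p [0.6012 0.0534 0.1539] F [-0.3 -0.1 -0.8] M [ 0.03 -0.04 -0.05] w -0.002 g 0.0
```

View pics/r2.png

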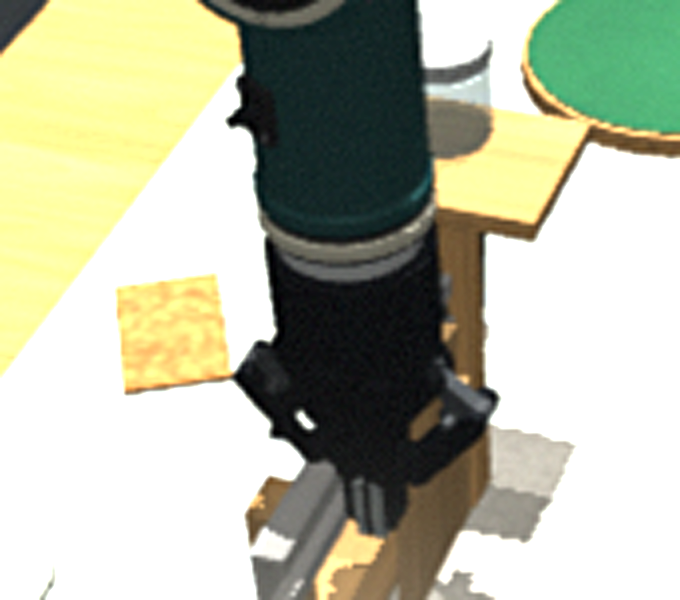

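The board hangs in the rail behind the hand, and the shut fingertips (crop (370,510)) are in front of the slot at the trailing edge. I'll push gently.

```bash
python3 - <<'E'
from h import *
for y in (40,30,24,18,12,6,0,-8,-16,-20):
    s=move_straight(P(y,-1.2,.153),speed=.025,stop_force=12); say(y,s)
    if s: break
E
```

```text
40 False t 22.13 p [0.5997 0.0315 0.1529] F [-0.6  1.4 -0.1] M [ 0.4   0.1  -0.05] w 0.001 g 1.0
30 False t 22.68 p [0.5998 0.0207 0.153 ] F [ 0.4  0.6 -0.9] M [0.09 0.06 0.02] w -0.0 g 0.2
24 False t 23.07 p [0.5997 0.0147 0.1531] F [ 0.4 -0.1 -0.3] M [-0.01 -0.04 -0.02] w 0.004 g 0.0
18 False t 23.47 p [0.5995 0.0097 0.153 ] F [0.8 4.5 0.6] M [ 0.65 -0.08 -0.02] w 0.002 g 2.1
12 True t 23.69 p [0.5995 0.0099 0.153 ] F [1.8 2.9 0.3] M [ 0.54 -0.3   0.  ] w -0.001 g 1.6
```

```bash
python3 - <<'E'
from h import *
s=move_straight(P(8,-1.2,.153),speed=.015,stop_force=11); say('again',s)
move_straight(P(60,-1.2,.153),speed=.15); say('back')
move_straight(P(60,-1.2,.26),speed=.2)
move_straight([.42,.12,.27],speed=.3);say('away')
snap('top','f1',(280,170,100,75),6); snap('side','f2',(215,140,140,150),4)
E
```

```text
again True t 24.09 p [0.5995 0.0101 0.1527] F [0.8 3.4 0.6] M [ 0.5  -0.29  0.05] w 0.002 g 1.4
back t 24.52 p [0.6    0.0511 0.1526] F [ 0.4  0.1 -0.5] M [-0.   -0.03 -0.01] w 0.0 g 0.0
away t 25.99 p [0.4205 0.1198 0.2694] F [ 0.2 -0.9 -0.2] M [-0.07  0.01 -0.04] w -0.001 g 0.0
```

View pics/f1.png

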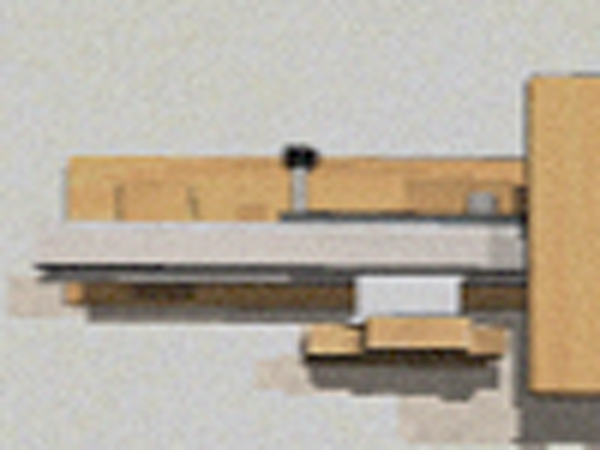

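The board hangs straight on the rail, neck at crop columns 357–460 and knob at (300,157). I'll check whether the knob is back at its original place.

```bash
python3 - <<'E'
import cv2,numpy as np
for n,(x,y,w,h),fs in(('top',(320,188,20,16),('top0','p1_full','f1_full')),('side',(252,218,16,20),('side0','p2_full','f2_full'))):
    for f in fs:
        g=cv2.imread(f'pics/{f}.png',0)[y:y+h,x:x+w].astype(float)
        m=np.clip(55-g,0,None); m[(10 if n=='top' else 20):]=0
        yy,xx=np.mgrid[:h,:w];print(f,x+(m*xx).sum()/m.sum(),y+(m*yy).sum()/m.sum(),m.sum())
E
```

```text
top0 329.67652859960555 195.97041420118344 507.0
p1_full 329.6252983293556 195.91408114558473 419.0
f1_full 329.5979381443299 195.90927835051548 485.0
side0 260.04027777777776 226.44166666666666 720.0
p2_full 259.78878809025355 227.6482903000698 12897.0
f2_full 260.0488958990536 226.4479495268139 634.0
```

```bash
python3 -c "
from bench import *
print(job_done())"
```

```text
the job is handed in; nothing more can be done
None
```

The board with the steel shoe hangs on the rail against its inner stop: I felt a hard stop twice at about 12 N, the catch knob is back where it started in both camera views, and the job was handed in at about 26 s with the robot clear and nothing else touched.

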